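# Load a relay in the test fixture and set the clamp screw

## Robot

A 6-joint arm with a two-finger parallel gripper is mounted at the origin on the work surface. World frame = base frame: x ahead of the robot, y to its left, z up, the work surface at z = 0. Lengths are in m, angles in rad, forces in N, time in s.
With the tool pointing down it reaches from about 0.3 to 0.775 m from the base axis. Payload 14.6 kg.
Tool frame: the origin (TCP) lies at the very end of the fingers, on their centre line; the grasp point (between the pads) lies 19 mm behind it; z points along the fingers, y is the line along which they close (so a half turn about z gives the same grasp; the last joint's range is limited). The gripper opens to 94 mm and grips with 3 to 60 N. Pads are 16 mm wide; open, the fingers measure 119 mm over their backs; the gripper's body (75 mm by 177 mm) begins 78 mm behind the grasp point.
Start: joints at [1.266, 0.3, 1.521, -0, 1.321, -0.067], TCP at [0.13, 0.535, 0.205] pointing down, gripper open.
Joint ranges: [-3.03, 3.03], [-0.79, 2.21], [0.23, 2.52], [-1.04, 4.18], [0, 3.07], [-2.55, 2.55]. Speed limits (rad/s): [2.22, 2.22, 2.57, 3.14, 3.14, 3.14].

## Interface

Orientations are given as [roll, pitch, yaw] about the fixed x, y, z axes, in that order (R = Rz(yaw) Ry(pitch) Rx(roll)).
In Python, from station import ctrl gives the robot as it stands.
- The arm moves only by the shell command python3 -m pendant 'ROWS' [OPENING] [FORCE]. ROWS is JSON, a list of rows, each a list of 2 entries, a list of its own where there are three numbers: the shift along the world's x, y, z in cm, then the turn about the world's z in rad. A call has 1 to 20 rows; each row shifts and turns the commanded pose from where the row before left it; what a row does not reach is not made up. A row lasts 1/12 s, in which the tool goes at most 41.7 mm and 7.16 degrees, less where a joint would pass 70% of its speed; a pose out of reach is approached as far as the arm can. A call is refused whole if a number of a shift passes 4.17 or a number of a turn 0.125, either way. A call with a gripper value outside its range is refused whole. OPENING is the opening, from 0 (shut) to 1 (fully open), set as the call begins (- or left out, the last holds). The fingers move at their own pace and stop on an object; FORCE is the grip in N (left out, the last holds). Time passes only in rows, so rows that do not move let the fingers close. It gives the time, the measured TCP pose, the force, the opening and the grip force at its end, in the units of the state.
- ctrl.get_obs(): the state, without advancing time (a new reading comes with each control period).
- ctrl.camera(name): name is "scene" or "top"; returns a dict with "color" (400x640x3 uint8, red, green, blue), "intrinsics" (3x3 intrinsics, pixels), "camera_from_world" (4x4, takes a point from world to camera coordinates). Camera axes: x right, y down, z forward; pixel columns grow to the right and rows downward; lengths in m; the calibration is good to about 2 mm. A picture is of the moment at which its call begins. There is no depth.
- ctrl.hand_in(): hands the job in; it is judged then, once.
The state is a dict: "time_s": time; "qpos": joint angles; "joint_vel": joint speeds; "tau": joint torques, N m; "ee_pos": TCP position; "eef_rot": TCP orientation; "force": force on the tool from outside, world axes, zero at the start; "moment": the same for the moment, N m; "grip_width": finger opening in m; "grip_force": force on a finger pad.
Only numpy, scipy, OpenCV 4.12 (cv2) and the standard library are available. Lean on these libraries where they do the work, as an engineer would, in place of code of your own. Each camera call takes 0.05 s, during which the arm holds its last target. There are 200 camera calls.

## Task

Pick the orange relay out of the pocket tray, put it upright fully down in the nest of the aluminium test fixture and let it go. Then turn the fixture's black thumbscrew clockwise (seen from above) until it seats against its stop, back it off a quarter turn, and finish while still gripping the thumbscrew there. Leave the black relays and everything else on the bench where they are.

Things in the scene. Friction and masses are not known exactly. Their poses are not given: they have to be found in the camera images.
- relay_center (a point): the loose orange relay to be loaded: a block 28 (own x) x 13 (own y) x 20 mm (own z, up), 12 to 26 g; the point is its centre, half-way up. It stands in one of the tray's four pockets with its long side along the tray's x, 13 mm of it showing above the tray
- tray: pale grey pocket tray, fixed to the bench, 190 (x) x 50 (y) x 14 mm high; origin at the centre of its underside, z up. Four pockets in a row along its x at -66, -22, +22 and +66 mm, each 31 x 16 mm and 7 mm deep; one is empty. Which relay is in which pocket varies
- nest (a point): centre of the floor of the fixture's nest: a rectangular pocket 31 (point x) x 16 (point y) mm, 8 mm deep, floor 16 mm and mouth 24 mm above the bench; axes as the fixture's. A seated relay (either way round) has its long side along x, its centre 10 mm above this point and 12 mm showing
- jaw: small brass jaw 20 (x) x 22 (y) x 10 mm lying on the fixture block at the nest's +x end; origin at the centre of its underside. It is 0 to 1.5 mm clear of the nest at the start and closes 1 mm per rad as the screw is turned in, ending 1 mm inside the nest's end
- fixture: aluminium test fixture block, fixed to the bench, 160 (x) x 70 (y) x 24 mm high; origin at the centre of its underside, z up. Nest centre at x = -45 mm, thumbscrew axis at x = +45 mm, both at y = 0
- screw_grip (a point): the thumbscrew's grip point: on its vertical axis, mid-height of its black upright bar, 55 mm above the bench. The bar is 42 long (point x) x 12 thick (point y) x 30 mm high, from 40 to 70 mm above the bench, with a white mark on top at its -x end; it turns with the screw, without rising or sinking. The boss under it is 28 mm across, its top 32 mm above the bench
- screw (a joint): turn of the thumbscrew in rad, growing clockwise seen from above. Seated on a hard stop at 3.14, with the bar along the fixture's x and the white mark away from the nest. Starts between 0.6 and 2.1; friction about 0.04 N m; stays where left. A quarter turn back from the stop is 1.57, with the bar across the fixture
- black_relay1: a black relay of the same size in the tray, to be left alone; origin at the centre of its underside
- black_relay2: the other black relay in the tray, to be left alone; origin at the centre of its underside
- screwdriver: screwdriver, 190 mm long, lying beyond the work; leave alone
- solder_spool: steel-grey solder spool standing on its end, 56 mm across, 42 mm high; origin under its centre; leave alone
- flux_jar: amber jar, 48 mm across, 50 mm high; origin under its centre; leave alone
- multimeter: yellow multimeter lying flat, 150 x 75 x 42 mm; origin under its centre; leave alone
- parts_bin: small blue open bin, 110 x 90 x 50 mm; origin under its centre; leave alone
Things that resemble listed ones, but are neither listed nor needed, are in the scene too. What is shaped like the fixture but brown, green or turquoise is not meant.

How it is judged:
On the way, in this order (a step that is already met when the one before it is completed fails the run):
1. the orange relay sits fully down and upright in the nest, let go (horizontal distance between relay_center and nest below 0.0035 m and z of relay_center in the frame of nest below 0.0125 m and angle between relay_center's own z axis and vertical below 0.12 rad and contact force between the fingers and relay below 0.1 N), for 0.2 s.
2. then the thumbscrew is turned in until it seats (value of joint screw above 3.08 rad), for 0.1 s.
At the end, for the whole second after the job is handed in: Orange relay let go in the nest: within 3.5 mm of its centre, at most 2.5 mm off its floor, within 7 degrees of upright. Thumbscrew, after reaching within 0.06 rad of its stop, is still, 1.57 rad (0.2 either way) back from it, gripped by the fingers with over 2 N (all of step 1 and value of joint screw between 1.37 and 1.77 rad and velocity of joint screw between -0.05 and 0.05 rad/s and contact force between the fingers and screw above 2 N); the arm keeps its last pose, push and grip.
It fails at once if a black relay or another thing on the bench is moved by more than 15 mm (distance of any of black_relay1, black_relay2, screwdriver, solder_spool, flux_jar, multimeter, parts_bin from where it was at the start of the episode above 0.015 m).
It also fails if it takes over 61 s, if anything falls off the work surface, if the arm or the gripper's body presses on something with over 40 N, if the wrist force passes 120 N, or if a joint passes its speed limit or range.

## Working session

There is one attempt and no reset: what is moved stays moved. The work goes in short steps, Python scripts to look and compute and a shell command to move; the robot and the scene stay as the last step left them, time stands still between calls to the robot, and variables do not carry over. Pictures are saved under pics/ and viewed, at most 10 in all, crops included, and the job is handed in when it is done.

```bash
mkdir -p pics; python3 - <<'E'
from station import ctrl
import cv2
for n in("scene","top"):
    c=ctrl.camera(n); cv2.imwrite(f"pics/{n}0.png",c["color"][:,:,::-1]); print(c["intrinsics"],c["camera_from_world"])
o=ctrl.get_obs(); print(o)
E
```

```text
[[410.0465571    0.         322.78889668]
 [  0.         410.0465571  199.84967404]
 [  0.           0.           1.        ]] [[-0.40952909  0.91224548 -0.00970087  0.18404683]
 [ 0.76648399  0.33828754 -0.54595223 -0.34920364]
 [-0.49476077 -0.23101888 -0.83776014  1.62144167]
 [ 0.          0.          0.          1.        ]]
[[481.36215039   0.         323.04063866]
 [  0.         481.36215039 198.98228575]
 [  0.           0.           1.        ]] [[-0.00392236 -0.99997996  0.0049696   0.00652607]
 [-0.98435298  0.00298549 -0.17618257  0.50103398]
 [ 0.1761642  -0.00558289 -0.98434496  1.27936437]
 [ 0.          0.          0.          1.        ]]
{'time_s': 0.1, 'qpos': array([ 1.26639468e+00,  3.00405843e-01,  1.52151045e+00,  6.44704496e-06,
        1.32067435e+00, -6.66002482e-02]), 'joint_vel': array([ 0.00013293, -0.00046999, -0.00244245, -0.00025425,  0.00069069,
        0.00073668]), 'tau': array([ 2.06718294e-03, -5.32649946e+01, -3.53284550e+01,  7.10594212e-02,
        2.34706578e-02, -4.55282395e-05]), 'ee_pos': array([0.1294952 , 0.53430622, 0.204952  ]), 'eef_rot': array([-3.14059729e+00, -7.26482994e-05,  2.90378962e+00]), 'force': array([-0.33814799,  0.54249963, -0.30967451]), 'moment': array([ 0.04398088, -0.00485344, -0.02277894]), 'grip_force': 0.0, 'grip_width': 0.09420541966767192}
```

View pics/top0.png

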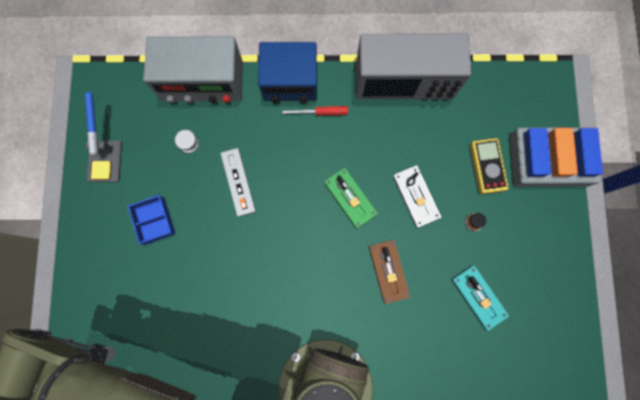

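View pics/scene0.png

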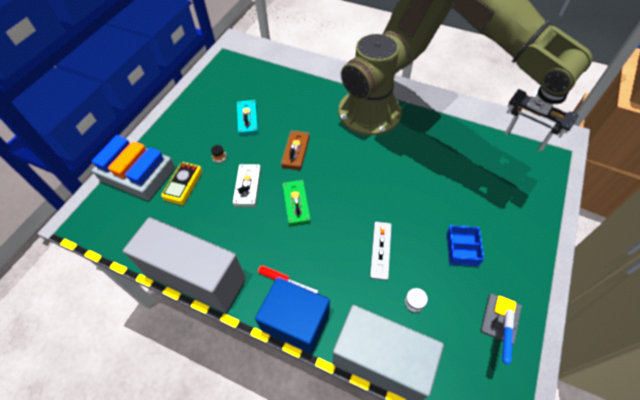

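The tray is at about (238,182) in the top view and the aluminium (white) fixture at (417,195). I'll enlarge both.

```bash
python3 - <<'E'
import cv2,numpy as np
t=cv2.imread("pics/top0.png");s=cv2.imread("pics/scene0.png")
def c(im,x,y,w=64,h=48):
    return cv2.resize(im[y:y+h*3//2,x:x+w],None,fx=6,fy=6,interpolation=cv2.INTER_CUBIC)[:432]
def g(im,x,y):
    o=cv2.resize(im[y:y+74,x:x+66],None,fx=6,fy=6,interpolation=cv2.INTER_CUBIC)
    for k in range(0,66,10): cv2.putText(o,str(x+k),(k*6,10),0,.35,(0,0,255)); cv2.line(o,(k*6,12),(k*6,18),(0,0,255))
    for k in range(0,74,10): cv2.putText(o,str(y+k),(0,k*6+4),0,.35,(0,0,255))
    return o
cv2.imwrite("pics/m1.png",np.hstack([g(t,205,146),g(t,385,160)]))
cv2.imwrite("pics/m2.png",np.hstack([g(s,350,215),g(s,215,150)]))
E
```

```text
(no output)
```

View pics/m1.png

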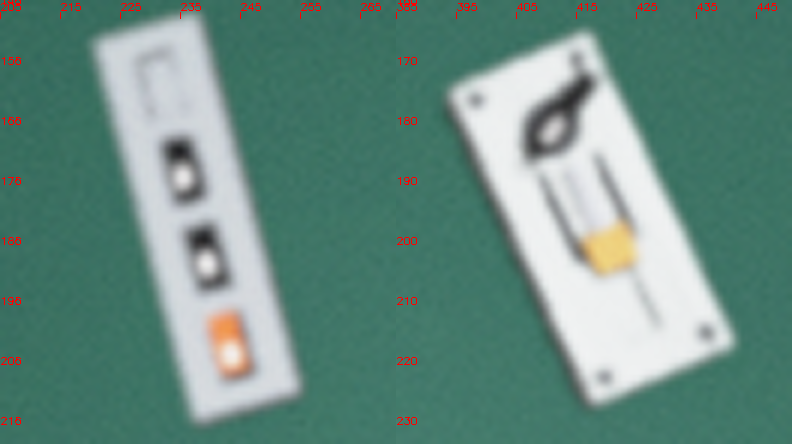

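View pics/m2.png

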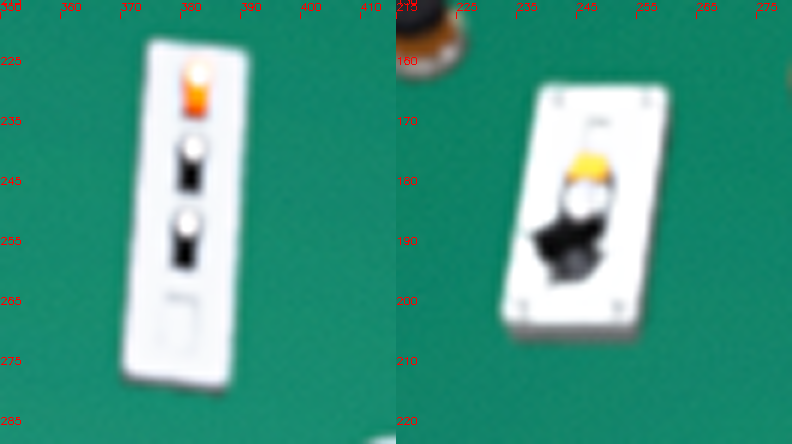

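```bash
cat > h.py <<'E'
import cv2,numpy as np
from scipy.optimize import minimize
from scipy.spatial.transform import Rotation as R
def proj(cam,P):
    P=np.atleast_2d(P); T=cam["camera_from_world"]; q=P@T[:3,:3].T+T[:3,3]; q=q@cam["intrinsics"].T; return q[:,:2]/q[:,2:]
def unproj(cam,uv,z):
    T=cam["camera_from_world"]; d=T[:3,:3].T@np.linalg.solve(cam["intrinsics"],[uv[0],uv[1],1]); o=-T[:3,:3].T@T[:3,3]; return o+d*(z-o[2])/d[2]
def place(p,P):
    c,s=np.cos(p[2]),np.sin(p[2]); P=np.atleast_2d(P).astype(float); return np.c_[p[0]+c*P[:,0]-s*P[:,1],p[1]+s*P[:,0]+c*P[:,1],P[:,2]]
def box(l,w,z0,z1): return np.array([[a*l/2,b*w/2,z] for a in(-1,1) for b in(-1,1) for z in(z0,z1)])
def soft(c):
    r,g=c[...,0].astype(float),c[...,1].astype(float); return np.clip((r/(g+1)-.62)/.3,0,1)
def render(cam,p,B,roi):
    x,y,w,h=roi; q=(proj(cam,place(p,B))-[x,y]+.5)*8-.5
    m=np.zeros((h*8,w*8),np.uint8); cv2.fillConvexPoly(m,cv2.convexHull(np.round(q*16).astype(np.int32)),255,shift=4)
    return cv2.GaussianBlur(cv2.resize(m,(w,h),interpolation=cv2.INTER_AREA)/255.,(0,0),.8)
def fitbox(cams,rois,p0,B):
    obs=[]
    for c,(x,y,w,h) in zip(cams,rois):
        m=(soft(c["color"])[y:y+h,x:x+w]); b=(m>.5).astype(np.uint8); n,l,st,_=cv2.connectedComponentsWithStats(b)
        k=1+np.argmax(st[1:,4]); bl=cv2.dilate((l==k).astype(np.uint8),np.ones((3,3))); m=m*bl
        hull=cv2.convexHull(np.argwhere(l==k)[:,::-1].astype(np.int32)); f=np.zeros_like(b); cv2.fillConvexPoly(f,hull,1); f=cv2.erode(f,np.ones((3,3))); m[f>0]=1; obs.append(m)
    cost=lambda p:sum(((render(c,p,B,r)-o)**2).sum() for c,r,o in zip(cams,rois,obs))
    s=minimize(cost,p0,method="Nelder-Mead",options=dict(initial_simplex=np.array([p0]+[np.array(p0)+d for d in np.diag([.015,.015,.1])]),xatol=1e-5,fatol=1e-3)); return s.x,s.fun
E
python3 - <<'E'
from h import *; from station import ctrl
t,s=ctrl.camera("top"),ctrl.camera("scene")
for nm,B,pix,yaw,rt,rs in(("tray",box(.19,.05,0,.014),(238,182),.25,(212,140,50,85),(362,212,38,78)),("fix",box(.16,.07,0,.024),(417.5,196),.45,(384,158,66,78),(225,156,45,56))):
    p0=[*unproj(t,pix,.02)[:2],yaw]
    for k,cs,rr in(("both",[t,s],[rt,rs]),("top",[t],[rt]),("scene",[s],[rs])): print(nm,k,*fitbox(cs,rr,p0,B))
def blob(c,m,roi):
    x,y,w,h=roi; a=np.argwhere(m[y:y+h,x:x+w]); return a.mean(0)[::-1]+[x,y],len(a)
for n,c,roi in(("top",t,(230,190,25,25)),("scene",s,(374,220,16,18))):
    h=cv2.cvtColor(c["color"],cv2.COLOR_RGB2HSV); m=(h[...,0]<25)&(h[...,1]>90); u,k=blob(c,m,roi); print(n,u,k,unproj(c,u,.027))
# screw: dark pixels
d=t["color"][165:195,400:425].max(2); print(d[::1,::1])
E
```

```text
tray both [0.55716428 0.24687728 0.28352218] 62.86942764331969
tray top [0.55873957 0.24787125 0.28126174] 31.90438622172806
tray scene [0.55472739 0.24576061 0.28484008] 18.162416297221355
fix both [ 0.51259724 -0.26042158  0.39116265] 60.26746586745204
fix top [ 0.5141252  -0.26002622  0.39819356] 33.99523021329825
fix scene [ 0.50994344 -0.26180824  0.39171257] 11.765546208168946
top [242.41666667 201.20833333] 24 [0.49856821 0.22903677 0.027     ]
scene [382.25 231.  ] 20 [0.50186824 0.23006618 0.027     ]
[[113 117 113 115 116 113 114 113 113 113 115 117 120 128 142 158 165 149
  125 114 114 117 114 116 114]
 [115 113 114 114 114 114 113 113 114 119 124 134 146 167 184 205 212 187
  146 117 114 116 114 114 117]
 [112 113 114 115 115 112 114 118 126 142 160 177 192 204 210 220 224 207
  163 126 116 113 112 112 115]
 [113 116 112 115 118 124 132 145 165 191 212 222 225 217 198 200 217 215
  181 135 115 114 116 115 115]
 [113 113 116 127 143 160 176 195 218 227 233 236 232 215 171 169 204 222
  203 158 125 113 113 113 112]
 [121 129 145 164 192 215 222 229 235 237 238 239 235 217 1
[... 1866 characters left out ...]
09 215 227 235 228 220 227 235 237 232
  203 164 190 228 238 239 240]
 [183 227 237 239 238 236 234 227 208 192 215 230 223 210 221 233 237 235
  214 163 169 216 234 239 241]
 [151 210 235 240 240 239 239 235 217 180 194 222 224 214 216 228 235 235
  224 183 155 192 228 239 240]
 [125 184 227 238 239 240 241 239 227 191 175 212 227 221 213 222 233 236
  232 206 163 166 216 236 239]
 [104 150 213 236 239 240 240 241 235 207 165 188 223 227 215 217 230 235
  235 225 186 154 191 228 238]
 [ 97 123 184 227 239 240 240 241 237 216 164 167 212 226 219 215 226 234
  237 232 209 162 166 215 235]
 [ 98 104 155 213 235 241 240 240 238 228 182 156 191 222 222 216 221 232
  235 237 225 181 153 190 227]]
```

```bash
python3 -m pendant '[[[1.8,-1.5,-0.5],-0.125],[[1.8,-1.5,-0.5],-0.125],[[1.8,-1.5,-0.5],-0.125],[[1.8,-1.5,-0.5],-0.125],[[1.8,-1.5,-0.5],-0.125],[[1.8,-1.5,-0.5],-0.125],[[1.8,-1.5,-0.5],-0.125],[[1.8,-1.5,-0.5],-0.125],[[1.8,-1.5,-0.5],-0.125],[[1.8,-1.5,-0.5],-0.125],[[1.8,-1.5,-0.5],-0.125],[[1.8,-1.5,-0.5],-0.125],[[1.8,-1.5,-0.5],-0.125],[[1.8,-1.5,-0.5],-0.125],[[1.8,-1.5,-0.5],-0.125],[[1.8,-1.5,-0.5],-0.125],[[1.8,-1.5,-0.5],-0.125],[[1.8,-1.5,-0.5],-0.125],[[1.8,-1.5,-0.5],-0.125],[[1.8,-1.5,-0.5],-0.125]]' 0.5 20
```

```text
time_s: 1.87
ee_pos: [0.4903, 0.2336, 0.1051]
eef_rot: [-3.142, 0.0, 0.398]
force: [0.2, 0.6, -0.2]
grip_width: 0.047
grip_force: 0.0
```

```bash
python3 -m pendant '[[[0.35,-0.5,-2.5],-0.115],[[0,0,-2.5],0],[[0,0,0],0],[[0,0,0],0],[[0,0,0],0]]' && python3 - <<'E'
from h import *; from station import ctrl
o=ctrl.get_obs(); print(o["ee_pos"],o["eef_rot"])
ims=[]
for n in("top","scene"):
    c=ctrl.camera(n); u=proj(c,o["ee_pos"])[0]; print(n,u)
    x,y=(u-33).astype(int); im=cv2.resize(c["color"][y:y+66,x:x+66,::-1],None,fx=6,fy=6,interpolation=cv2.INTER_CUBIC)
    p=place([*o["ee_pos"][:2],o["eef_rot"][2]],[[0,0,o["ee_pos"][2]],[.008,.0235,o["ee_pos"][2]],[-.008,.0235,o["ee_pos"][2]],[.008,-.0235,o["ee_pos"][2]],[-.008,-.0235,o["ee_pos"][2]]])
    for q in proj(c,p): cv2.circle(im,tuple(np.round((q-[x,y]+.5)*6).astype(int)),2,(255,0,255),-1)
    ims.append(im)
cv2.imwrite("pics/n1.png",np.hstack(ims))
E
```

```text
time_s: 2.28
ee_pos: [0.4934, 0.23, 0.0567]
eef_rot: [-3.141, -0.001, 0.29]
force: [0.3, 0.0, 0.4]
grip_width: 0.0471
grip_force: 0.0
[0.49341633 0.22995843 0.05670875] [-3.14147017e+00 -1.11216022e-03  2.90016503e-01]
top [240.28237645 201.20072497]
scene [384.20083456 224.20283158]
```

View pics/n1.png

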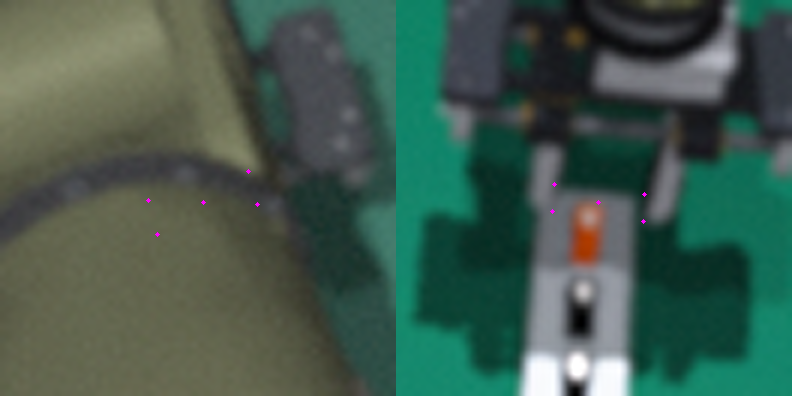

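The scene view (right half) shows the fingertips' inner edges at about x=556 and 651, and the orange relay at about (588,215), so the gripper is off to one side. I'll measure this offset in the scene camera.

```bash
python3 - <<'E'
from h import *; from station import ctrl
o=ctrl.get_obs(); c=ctrl.camera("scene"); e=o["ee_pos"]
print(proj(c,[e,[e[0],e[1],.027],[*e[:2]+[.01,0],.027],[*e[:2]+[0,.01],.027]]))
h=cv2.cvtColor(c["color"],cv2.COLOR_RGB2HSV)
x,y=372,218
print(c["color"][y:y+24,x:x+24,0]); print(c["color"][y:y+24,x:x+24,2])
E
```

```text
[[384.22867115 224.20878849]
 [383.13184319 228.90747246]
 [382.06689949 231.44252119]
 [386.1184515  230.02687508]]
[[ 18  52  94 118 120 105  67  29   7   5   8   7  12  11  10   5   8   6
    8   7   5  18  49  90]
 [ 20  55  99 119 118  97  60  23   8   6  10   6   7   9  12   8   6   8
   10   8  12  23  60  98]
 [ 23  61  99 120 115  88  46  18   8   6   8   7  10   6   9   5  10  10
    9   6  12  33  72 106]
 [ 29  67 104 120 113  81  44  27  21  15  16  12  12  10  10   8   5   8
   10   6  14  41  81 110]
 [ 30  72 107 119 110  83  64  56  51  48  46  44  42  39  34  31  25  21
   16   9  16  49  89 115]
 [ 34  74 107 119 109  92  83  85  86  82  81  81  81  79  70  65  60  51
   39  20  23  60  99 118]
 [ 29  66  99 112 105  98  99 102 102 108 115 119 116 102  97  92  89  82
   60  31  34  71 107 122]
 [ 17  47  80 101 103 102 105 103 111 133 149 155 149 126 108 105 104  95
   72  40  47  85 115 119]
 [ 13  28  61  89 104 102 105 103 117 149 168 176 167 141 112 105 108  99
   72  42  52  87 109 109]
 [ 11  22  55  90 103 104 104 104 120 154 170 174 165 136 113 106 104  98

[... 3166 characters left out ...]
73 113 128 126 124 123 118 116 117 114 111 128 139 142 133 126 109
   79  45  36  36  37  36]
 [ 52  84 126 145 146 146 145 140 134 136 136 135 145 157 157 150 142 123
   85  50  34  35  37  38]
 [ 57  90 137 156 161 161 155 144 124 129 138 132 142 157 162 161 156 134
   90  51  38  39  39  39]
 [ 60  93 140 159 162 162 154 130 120 157 172 143 132 151 160 163 158 136
   92  58  45  47  46  41]
 [ 60  99 140 160 162 161 147 111 113 173 194 155 132 149 160 163 157 133
   93  58  51  51  51  48]
 [ 64 103 141 160 163 163 142  98  89 145 165 137 128 149 163 163 155 129
   88  58  52  54  54  52]
 [ 67 106 144 160 163 161 143  95  57  85 100  98 125 152 161 164 155 124
   84  57  51  50  52  52]]
```

```bash
python3 -m pendant '[[[0.05,-0.3,-1.5],-0.008],[[0,0,-1.4],0],[[0,0,-0.6],0],[[0,0,0],0],[[0,0,0],0],[[0,0,0],0]]' - 4; python3 -m pendant '[[[0,0,-0.3],0],[[0,0,0],0],[[0,0,0],0],[[0,0,0],0],[[0,0,0],0],[[0,0,0],0],[[0,0,0],0],[[0,0,0],0],[[0,0,0],0],[[0,0,0],0]]' 0.05 4
```

```text
time_s: 2.93
ee_pos: [0.494, 0.2268, 0.0215]
eef_rot: [-3.141, -0.001, 0.281]
force: [-0.1, 0.7, -0.4]
grip_width: 0.0472
grip_force: 0.0
time_s: 3.77
ee_pos: [0.4936, 0.2265, 0.0175]
eef_rot: [-3.142, -0.0, 0.281]
force: [-0.4, -0.4, 2.0]
grip_width: 0.0128
grip_force: 4.0
```

```bash
python3 -m pendant '[[[0,0,0],0],[[0,0,0],0],[[0,0,0.5],0],[[0,0,1],0],[[0,0,2],0],[[0,0,3],0],[[0,0,2.5],0],[[0,0,0],0],[[0,0,0],0]]' - 20; python3 - <<'E'
from h import *; from station import ctrl
o=ctrl.get_obs(); e=o["ee_pos"];print(e)
p=[0.5126,-.2604,.394]
print("nest",place(p,[-.045,0,.024]),"screw",place(p,[.045,0,.055]))
E
```

```text
time_s: 4.52
ee_pos: [0.4942, 0.2267, 0.1092]
eef_rot: [-3.141, -0.003, 0.281]
force: [-0.3, -0.5, -1.5]
grip_width: 0.013
grip_force: 20.0
[0.49415548 0.2267487  0.10924642]
nest [[ 0.47104786 -0.27767482  0.024     ]] screw [[ 0.55415214 -0.24312518  0.055     ]]
```

```bash
python3 -m pendant '[[[-0.16,-1.5,0],0.008],[[-0.16,-3.5,0],0.008],[[-0.16,-3.5,0],0.008],[[-0.16,-3.5,0],0.008],[[-0.16,-3.5,0],0.008],[[-0.16,-3.5,0],0.008],[[-0.16,-3.5,0],0.008],[[-0.16,-3.5,0],0.008],[[-0.16,-3.5,0],0.008],[[-0.16,-3.5,0],0.008],[[-0.16,-3.5,0],0.008],[[-0.16,-3.5,0],0.008],[[-0.16,-3.5,0],0.008],[[-0.16,-3.5,0],0.008],[[-0.16,-3.5,0],0],[[0,-0.1,-2],0],[[0,0,-2],0],[[0,0,-0.9],0],[[0,0,0],0],[[0,0,0],0]]' && python3 - <<'E'
from h import *; from station import ctrl
o=ctrl.get_obs(); e=o["ee_pos"];print(e,o["eef_rot"])
ims=[]
for n in("top","scene"):
    c=ctrl.camera(n); cv2.imwrite(f"pics/raw_{n}.png",c["color"][:,:,::-1]); u=proj(c,e)[0]; print(n,u)
    x,y=(u-[33,37]).astype(int); print(x,y); im=cv2.resize(c["color"][y:y+66,x:x+66,::-1],None,fx=6,fy=6,interpolation=cv2.INTER_CUBIC)
    ims.append(im)
cv2.imwrite("pics/n2.png",np.hstack(ims))
E
```

```text
time_s: 6.18
ee_pos: [0.4695, -0.2791, 0.0583]
eef_rot: [-3.141, 0.001, 0.393]
force: [0.1, -0.8, 0.7]
grip_width: 0.0127
grip_force: 20.0
[ 0.46946315 -0.27906342  0.05831049] [-3.14057653e+00  6.22305246e-04  3.93243725e-01]
top [427.71031018 209.23067651]
394 172
scene [245.91854857 166.10518331]
212 129
```

View pics/n2.png

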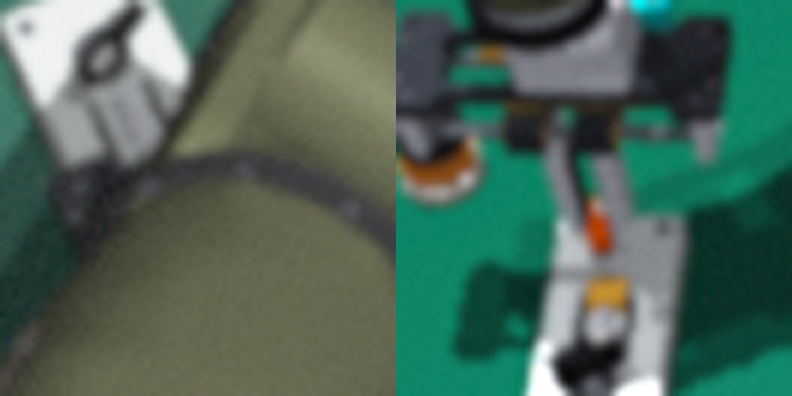

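The scene view (right half) shows the relay in hand at about (246,167) px with the brass jaw below it at about (247,178). I'll compare the two blobs with rendered predictions.

```bash
python3 - <<'E'
from h import *; from station import ctrl
o=ctrl.get_obs(); e=o["ee_pos"]; yaw=o["eef_rot"][2]; c=ctrl.camera("scene")
im=c["color"].astype(float); T=c["camera_from_world"]; print("cam",-T[:3,:3].T@T[:3,3])
w=np.clip(im[...,0]-im[...,2]-40,0,None)
def cen(x0,x1,y0,y1):
    a=w[y0:y1,x0:x1]; yy,xx=np.mgrid[y0:y1,x0:x1]; return (a*xx).sum()/a.sum(),(a*yy).sum()/a.sum(),a.sum()/a.max()
print("relay",cen(240,252,160,173)); print("jaw",cen(240,254,173,184))
zb=e[2]-.0105
for k in(0,.0015):
    P=[*e[:2],yaw]
    print("pred relay end c, top c",proj(c,place(P,[[.014+k,0,zb+.01],[k,0,zb+.02],[.014+k,.0065,zb+.02],[.014+k,-.0065,zb+.02],[.014+k,.0065,zb],[.014+k,-.0065,zb]])))
P=[.4683,-.2790,.393]
print("pred jaw top c, xend",proj(c,place(P,[[.0265,0,.034],[.0365,0,.029]])))
print((w[158:186,240:256]).astype(int))
E
```

```text
cam [1.14525726 0.32481898 1.16951612]
relay (np.float64(245.13412816691505), np.float64(167.0750124192747), np.float64(14.17605633802817))
jaw (np.float64(246.7208988764045), np.float64(177.3676404494382), np.float64(20.412844036697248))
pred relay end c, top c [[245.17070782 169.35195349]
 [245.21853724 164.28655103]
 [246.58443518 167.58726867]
 [242.76314915 167.52285863]
 [247.55007654 171.1596316 ]
 [243.77415067 171.09520558]]
pred relay end c, top c [[245.11260775 169.70322404]
 [245.1604344  164.63503642]
 [246.52681176 167.93965881]
 [242.70328471 167.87513245]
 [247.49370375 171.50989814]
 [243.71558976 171.44535765]]
pred jaw top c, xend [[246.27182626 176.31269879]
 [246.13300982 179.52128181]]
[[  0   0   0   0   0   0   0   0   0   0   0   0   0   0   0   0]
 [  0   0   0   0   0   0   0   0   0   0   0   0   0   0   0   0]
 [  0   0   0   0   0   0   0   0   0   0   0   0   0   0   0   0]
 [  0   0   0   0   0   0   0   0   0   0   0   0   0   0   0   0]
 [  0   0   0   0   8   0   0   0   0   0   0   0   0   0   0   0]
 [  0   0   0   2  32   4   0   0   0   0   0   
[... 793 characters left out ...]
  28   0   0   0   0   0   0]
 [  0   0   0   0  36  75  85  85  85  74  22   0   0   0   0   0]
 [  0   0   0   0  61  99 107 109 107  86  23   0   0   0   0   0]
 [  0   0   0  11  73  98 100 102 104  80  17   0   0   0   0   0]
 [  0   0   0   9  62  63  54  62  74  61   8   0   0   0   0   0]
 [  0   0   0   0  20   6   0   0  17  16   0   0   0   0   0   0]
 [  0   0   0   0   0   0   0   0   0   0   0   0   0   0   0   0]
 [  0   0   0   0   0   0   0   0   0   0   0   0   0   0   0   0]
 [  0   0   0   0   0   0   0   0   0   0   0   0   0   0   0   0]
 [  0   0   0   0   0   0   0   0   0   0   0   0   0   0   0   0]
 [  0   0   0   0   0   0   0   0   0   0   0   0   0   0   0   0]]
```

```bash
python3 -m pendant '[[[0.03,-0.03,-1.3],0],[[0,0,-0.7],0],[[0,0,0],0],[[0,0,0],0]]';  python3 -m pendant '[[[0,0,-0.2],0],[[0,0,-0.2],0],[[0,0,-0.2],0],[[0,0,0],0],[[0,0,0],0]]'
```

```text
time_s: 6.67
ee_pos: [0.4699, -0.2797, 0.0386]
eef_rot: [-3.141, 0.0, 0.393]
force: [-0.3, -0.3, -0.0]
grip_width: 0.0127
grip_force: 20.0
time_s: 7.08
ee_pos: [0.4703, -0.2798, 0.0337]
eef_rot: [3.141, -0.001, 0.393]
force: [-3.6, 4.7, 14.2]
grip_width: 0.013
grip_force: 20.0
```

```bash
python3 -m pendant '[[[-0.04,0.09,0],0],[[0,0,0],0],[[0,0,0],0]]';python3 -c "
from station import ctrl;print(ctrl.get_obs()['moment'])"; python3 -m pendant '[[[-0.02,0.05,-0.05],0],[[0,0,0],0],[[0,0,0],0]]';python3 -c "
from station import ctrl;print(ctrl.get_obs()['moment'])"
```

```text
time_s: 7.33
ee_pos: [0.4701, -0.2795, 0.0337]
eef_rot: [3.139, -0.001, 0.393]
force: [-1.6, 0.4, 10.1]
grip_width: 0.0131
grip_force: 20.0
[-0.15649681  0.47024292 -0.01683046]
time_s: 7.58
ee_pos: [0.4702, -0.2794, 0.0336]
eef_rot: [3.138, -0.002, 0.393]
force: [-2.4, -2.1, 13.0]
grip_width: 0.0128
grip_force: 20.1
[-0.47675183  0.50495707 -0.03568897]
```

```bash
python3 -m pendant '[[[0,0,0.1],0],[[0.05,0.02,0],0],[[0.05,0.02,0],0],[[0,0,0],0]]'; python3 -m pendant '[[[0.05,0.02,0],0],[[0.05,0.02,0],0],[[0,0,0],0]]';python3 -m pendant '[[[0.05,0.02,0],0],[[0.05,0.02,0],0],[[0,0,0],0]]'
```

```text
time_s: 7.92
ee_pos: [0.4702, -0.2778, 0.0328]
eef_rot: [-3.141, 0.0, 0.393]
force: [-0.1, -0.7, 0.9]
grip_width: 0.0126
grip_force: 19.9
time_s: 8.17
ee_pos: [0.4713, -0.2775, 0.0328]
eef_rot: [-3.141, 0.0, 0.393]
force: [-0.4, 0.7, 0.4]
grip_width: 0.0126
grip_force: 19.9
time_s: 8.42
ee_pos: [0.4721, -0.2772, 0.0329]
eef_rot: [-3.141, 0.0, 0.393]
force: [-2.8, -1.2, 0.5]
grip_width: 0.0129
grip_force: 19.9
```

```bash
python3 -m pendant '[[[-0.08,-0.03,0],0],[[0,0,-0.2],0],[[0,0,-0.2],0],[[0,0,0],0],[[0,0,0],0]]'
```

```text
time_s: 8.83
ee_pos: [0.4714, -0.2774, 0.0288]
eef_rot: [-3.141, 0.0, 0.393]
force: [0.1, 0.6, -1.1]
grip_width: 0.013
grip_force: 19.9
```

Going in freely. Lowering the rest of the way.

```bash
python3 -m pendant '[[[0,0,-0.15],0],[[0,0,-0.1],0],[[0,0,-0.05],0],[[0,0,0],0],[[0,0,0],0]]'
```

```text
time_s: 9.25
ee_pos: [0.4715, -0.2775, 0.0262]
eef_rot: [3.141, -0.0, 0.393]
force: [-2.0, 0.5, 5.2]
grip_width: 0.0127
grip_force: 19.9
```

```bash
python3 -m pendant '[[[0,0,0.02],0],[[0,0,0],0],[[0,0,0],0],[[0,0,0],0],[[0,0,1],0],[[0,0,3],0],[[0,0,4],0],[[0,0,4],0],[[-4,-2,0],0.12],[[-4,-2,0],0.12],[[-4,-2,0],0.12],[[0,0,0],0.12],[[0,0,0],0.12],[[0,0,0],0.12],[[0,0,0],0.12],[[0,0,0],0.12],[[0,0,0],0.12],[[0,0,0],0.12],[[0,0,0],0.12]]' 0.4 20 && python3 - <<'E'
from h import *; from station import ctrl
t=ctrl.camera("top"); s=ctrl.camera("scene"); np.savez("c.npz",t=t["color"],s=s["color"])
ims=[]
S=[.5548,-.2428]
for c,(x,y) in((t,(388,162)),(s,(222,158))):
    im=cv2.resize(c["color"][y:y+66,x:x+66,::-1],None,fx=6,fy=6,interpolation=cv2.INTER_CUBIC)
    q=proj(c,place([*S,.394-1.12],[[a*.021,b*.006,.07] for a,b in((-1,-1),(1,-1),(1,1),(-1,1))]))
    for k,p in enumerate(q): cv2.circle(im,tuple(np.round((p-[x,y]+.5)*6).astype(int)),2,(255,0,255) if k in(1,2) else (0,0,255),-1)
    nest=proj(c,place([.4713,-.2777,.394],[[a*.014,b*.0065,.036] for a,b in((-1,-1),(1,-1),(1,1),(-1,1))]))
    for p in nest: cv2.circle(im,tuple(np.round((p-[x,y]+.5)*6).astype(int)),2,(255,0,0),-1)
    ims.append(im)
cv2.imwrite("pics/n3.png",np.hstack(ims))
E
```

```text
time_s: 10.83
ee_pos: [0.366, -0.3306, 0.1469]
eef_rot: [3.141, 0.0, 1.699]
force: [-0.4, 0.0, 0.4]
grip_width: 0.0374
grip_force: 0.0
```

View pics/n3.png

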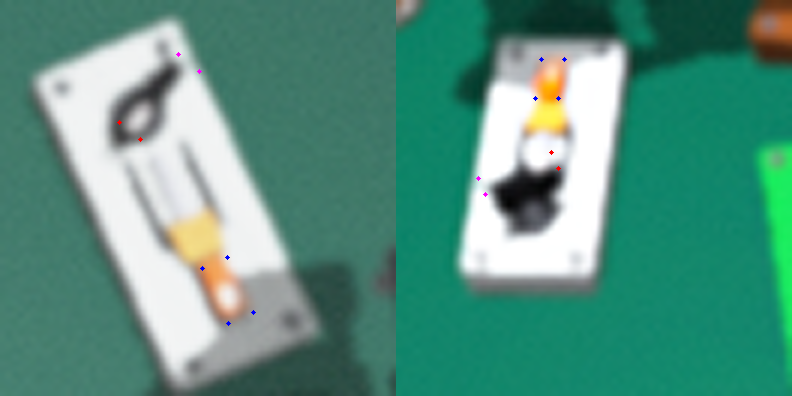

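Both views show the relay seated upright in the nest, at about (222,287) in the top panel and (549,78) in the scene panel. I'll zoom in on the screw to get the bar's angle.

```bash
python3 - <<'E'
from h import *
d=np.load("c.npz"); ims=[]
for k,(x,y) in(("t",(398,166)),("s",(230,172))):
    im=cv2.resize(d[k][y:y+33,x:x+33,::-1],None,fx=12,fy=12,interpolation=cv2.INTER_LANCZOS4)
    im=cv2.LUT(im,(255*(np.arange(256)/255)**.6).astype(np.uint8)) if k=="s" else im
    ims.append(im)
cv2.imwrite("pics/n4.png",np.hstack(ims))
E
```

```text
(no output)
```

View pics/n4.png

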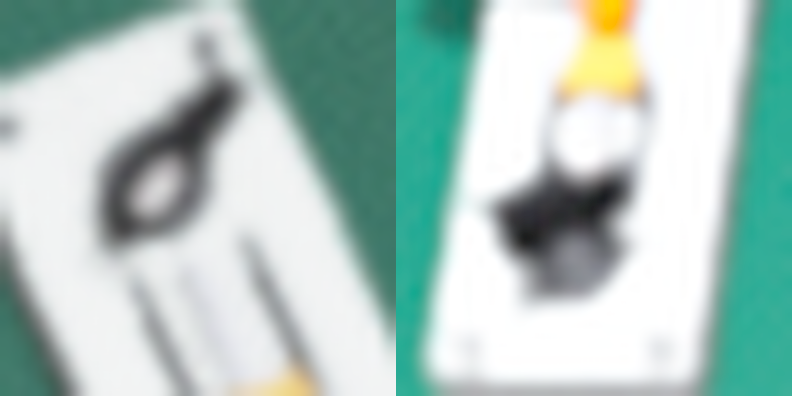

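Top panel: the black bar runs from about (115,240) to (235,90), which puts it at a world angle of about -0.68 and the screw at about 1.07. Scene panel: the bar is the dark shape around (565,200).

```bash
python3 -m pendant '[[[2.36,1.1,0],0.096],[[2.36,1.1,0],0.096],[[2.36,1.1,0],0.096],[[2.36,1.1,0],0.096],[[2.36,1.1,0],0.096],[[2.36,1.1,0],0.096],[[2.36,1.1,0],0.096],[[2.36,1.1,0],0.096],[[0,0,-3],0],[[0,0,-3],0],[[0,0,0],0],[[0,0,0],0]]' 0.55 5;  python3 -m pendant '[[[0,0,-2],0],[[0,0,-1.5],0],[[0,0,-1],0],[[0,0,0],0],[[0,0,0],0]]'
```

```text
time_s: 11.93
ee_pos: [0.5542, -0.2424, 0.0859]
eef_rot: [-3.141, -0.002, 2.458]
force: [0.5, -0.3, 1.0]
grip_width: 0.0518
grip_force: 0.0
time_s: 12.35
ee_pos: [0.5552, -0.243, 0.0426]
eef_rot: [3.141, 0.001, 2.46]
force: [-0.6, -0.4, -0.7]
grip_width: 0.0523
grip_force: 0.0
```

```bash
python3 -m pendant '[[[0,0,-0.2],0],[[0,0,0],0],[[0,0,0],0],[[0,0,0],0],[[0,0,0],0],[[0,0,0],0],[[0,0,0],0],[[0,0,0],0],[[0,0,0],0]]' 0.05 5; python3 -c "
from station import ctrl;print(ctrl.get_obs()['moment'])"
```

```text
time_s: 13.1
ee_pos: [0.5543, -0.2431, 0.0393]
eef_rot: [-3.14, -0.0, 2.461]
force: [-4.1, -2.4, 3.3]
grip_width: 0.0125
grip_force: 4.9
[-0.64793096  0.78534596  0.08231264]
```

```bash
python3 -m pendant '[[[-0.03,-0.03,0],0],[[0,0,0],0],[[0,0,0],-0.05],[[0,0,0],-0.1],[[0,0,0],-0.1],[[0,0,0],-0.1],[[0,0,0],-0.1],[[0,0,0],-0.1],[[0,0,0],-0.1],[[0,0,0],-0.1],[[0,0,0],-0.05],[[0,0,0],0],[[0,0,0],0]]' - 20; python3 -c "
from station import ctrl;print(ctrl.get_obs()['moment'])"
```

```text
time_s: 14.18
ee_pos: [0.5536, -0.2434, 0.0393]
eef_rot: [-3.14, 0.0, 1.66]
force: [-9.6, -4.1, 6.6]
grip_width: 0.0118
grip_force: 20.0
[-0.78252178  1.90259706 -0.00689216]
```

```bash
python3 -m pendant '[[[-0.1,-0.04,-0.03],0],[[0,0,0],0],[[0,0,0],-0.05],[[0,0,0],-0.1],[[0,0,0],-0.1],[[0,0,0],-0.1],[[0,0,0],-0.1],[[0,0,0],-0.1],[[0,0,0],-0.1],[[0,0,0],-0.1],[[0,0,0],-0.1],[[0,0,0],-0.1],[[0,0,0],-0.05],[[0,0,0],0],[[0,0,0],0]]'; python3 -c "
from station import ctrl;print(ctrl.get_obs()['moment'])"
```

```text
time_s: 15.43
ee_pos: [0.5528, -0.2431, 0.0393]
eef_rot: [-3.14, 0.001, 0.66]
force: [-9.9, 2.2, 10.0]
grip_width: 0.0121
grip_force: 20.0
[ 0.23141514  2.07686919 -0.00658313]
```

```bash
python3 -m pendant '[[[-0.1,0.03,0.08],0],[[0,0,0],0],[[0,0,0],-0.08],[[0,0,0],-0.08],[[0,0,0],-0.05],[[0,0,0],0],[[0,0,0],0]]' - 30; python3 -c "
from station import ctrl;print(ctrl.get_obs()['moment'])"
python3 -m pendant '[[[0,0,0],-0.04],[[0,0,0],-0.04],[[0,0,0],0],[[0,0,0],0]]'; python3 -c "
from station import ctrl;print(ctrl.get_obs()['moment'])"
```

```text
time_s: 16.02
ee_pos: [0.5525, -0.2429, 0.0394]
eef_rot: [-3.141, -0.0, 0.452]
force: [0.0, -2.4, -5.2]
grip_width: 0.0119
grip_force: 30.0
[-0.45786686 -0.16097249 -0.06578019]
time_s: 16.35
ee_pos: [0.5524, -0.2429, 0.0394]
eef_rot: [-3.141, 0.0, 0.373]
force: [2.7, -2.1, -7.0]
grip_width: 0.012
grip_force: 30.0
[-0.43476136 -0.29446001  0.3254811 ]
```

```bash
python3 -m pendant '[[[0,0,0],-0.03],[[0,0,0],-0.03],[[0,0,0],0],[[0,0,0],0],[[0,0,0],0]]'; python3 -c "
from station import ctrl;o=ctrl.get_obs();print(o['moment'],o['eef_rot'])"
```

```text
time_s: 16.77
ee_pos: [0.5524, -0.2429, 0.0394]
eef_rot: [-3.141, 0.0, 0.313]
force: [3.1, -2.0, -8.7]
grip_width: 0.0123
grip_force: 32.0
[-0.43503335 -0.52673883  0.72161355] [-3.14144978e+00  1.90267974e-04  3.12863961e-01]
```

```bash
python3 -m pendant '[[[0,0,0.05],0.055],[[0,0,0],0.1],[[0,0,0],0.1],[[0,0,0],0.1],[[0,0,0],0.1],[[0,0,0],0.1],[[0,0,0],0.1],[[0,0,0],0.1],[[0,0,0],0.1],[[0,0,0],0.1],[[0,0,0],0.1],[[0,0,0],0.1],[[0,0,0],0.1],[[0,0,0],0.1],[[0,0,0],0.1],[[0,0,0],0.1],[[0,0,0],0.1],[[0,0,0],0],[[0,0,0],0],[[0,0,0],0]]'; python3 -c "
from station import ctrl;o=ctrl.get_obs();print(o['moment'],o['joint_vel'])"
```

```text
time_s: 18.43
ee_pos: [0.5536, -0.2433, 0.0395]
eef_rot: [3.139, 0.002, 1.966]
force: [14.7, -5.8, -20.5]
grip_width: 0.0115
grip_force: 30.0
[-1.25623343 -2.8699613   0.06801106] [-1.41350076e-03  1.72934033e-04 -1.09283321e-04 -1.40418064e-03
  9.91118633e-05  1.35322436e-03]
```

```bash
python3 -m pendant '[[[0.08,-0.04,-0.1],0],[[0.03,0,-0.05],0],[[0,0,0],0],[[0,0,0],0],[[0,0,0],0]]'; python3 - <<'E'
from h import *; from station import ctrl
ims=[]
for n,(x,y) in(("top",(388,162)),("scene",(215,140))):
    c=ctrl.camera(n); ims.append(cv2.resize(c["color"][y:y+66,x:x+66,::-1],None,fx=6,fy=6,interpolation=cv2.INTER_CUBIC))
cv2.imwrite("pics/n5.png",np.hstack(ims)); o=ctrl.get_obs(); print(o["moment"],o["joint_vel"])
E
```

```text
time_s: 18.85
ee_pos: [0.5537, -0.2434, 0.0393]
eef_rot: [3.141, 0.0, 1.966]
force: [-0.9, 1.0, 6.1]
grip_width: 0.0118
grip_force: 30.0
[0.14361301 0.28356517 0.02974714] [-0.00041111 -0.00093105  0.00041622  0.00067734  0.00177402 -0.00072362]
```

View pics/n5.png

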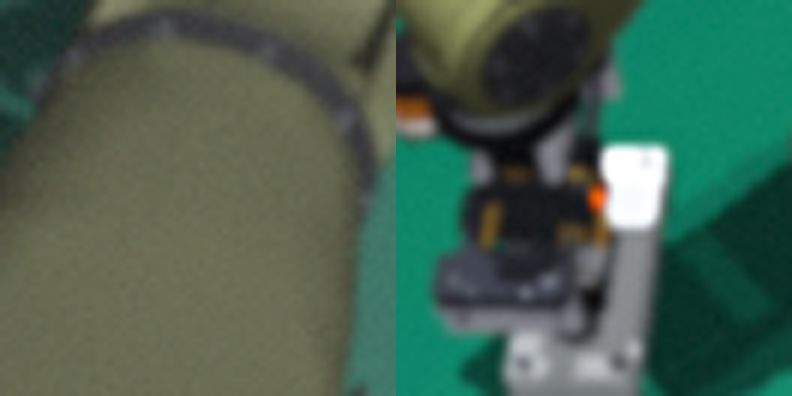

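The scene view shows the orange relay still in the nest at about (597,197), next to the gripper on the thumbscrew. The arm is still and the grip is flat and firm, so I'm handing in.

```bash
python3 -c "
from station import ctrl;print(ctrl.hand_in())"
```

```text
the job is handed in; nothing more can be done
None
```

I handed the job in at about 19 s, with the relay released in the nest, the thumbscrew seated on its stop, backed off a quarter turn (about 1.57 rad) and still gripped at 30 N; the hand-in gave no verdict.

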